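# Stand the laptop screen up, then turn the pen caddy to its square cup and hold it

## Robot

A 6-joint arm with a two-finger parallel gripper is mounted at the origin on the work surface. World frame = base frame: x ahead of the robot, y to its left, z up, the work surface at z = 0. Lengths are in m, angles in rad, forces in N, time in s.
With the tool pointing down it reaches from about 0.225 to 0.875 m from the base axis. Payload 3.4 kg.
Tool frame: the origin (TCP) lies between the finger pads; the fingertips stand 14 mm ahead of it and the grasp point (between the pads) lies 5 mm behind it; z points along the fingers, y is the direction in which the jaws open and shut (so a half turn about z gives the same grasp; the last joint's range is limited). The gripper opens to 85 mm and grips with 20 to 120 N. Pads are 22 mm wide; open, the fingers measure 114 mm over their backs; the gripper's body (76 mm by 85 mm) begins 54 mm behind the grasp point. The pads swing forward as they close: fully open they stand 13 mm farther back than shut.
Start: joints at [-1.278, 0.276, 1.505, -0, 1.361, -0.121], TCP at [0.231, -0.527, 0.245] pointing down, gripper open.
Joint ranges: [-2.89, 2.89], [-0.75, 2.08], [0.22, 2.7], [-1.18, 4.32], [0.11, 2.71], [-2.7, 2.7]. Speed limits (rad/s): [2.57, 2.57, 3.14, 3.14, 3.14, 3.14].

## Interface

Orientations are given as a unit quaternion [w, x, y, z].
In Python, from rig import manip, get_image, job gives the robot as it stands. The module is installed in compiled form; this text tells all that it offers.
- The arm moves only by the tool step_arm, never from a script. Its argument "moves" is one flat list of numbers, 5 for each row, row after row: the shift along the tool's x, y, z as a fraction of full scale, then the turn about the tool's z as a fraction of full scale, then the gripper's target within -1 to 1 (shut at 1, half-way at 0, fully open at -1). In form: [dx, dy, dz, twist, hand, dx, dy, dz, twist, hand, ...]. A call has 1 to 5 rows; each row is the pose to reach, as a shift and turn from the pose commanded when the call began, along the tool's axes at that moment, turning the shorter way round; what a row does not reach only later rows make up. Full scale, the value 1, is 500 mm for a shift and pi rad for a turn. A row lasts 1/10 s, in which the tool goes at most 50 mm and 8.59 degrees, less where a joint would pass 70% of its speed; a pose out of reach is approached as far as the arm can. A call with a number of a shift or a turn outside -1 to 1 is refused whole. A call with a gripper value outside its range is refused whole. The fingers move at their own pace and stop on an object; "force" is the grip in N (left out, the last holds). Time passes only in rows, so rows that repeat a pose let the fingers close. It gives the time, the measured TCP pose, the force and the opening at its end, in the units of the state.
- manip.get_state(): the state, without advancing time (a new reading comes with each control period).
- get_image(name): name is "scene" or "top" or "wrist"; returns a dict with "frame" (384x512x3 uint8, blue, green, red), "fx", "fy", "cx", "cy" (pixels), "rvec" (rotation vector, rad) and "tvec" (3), from world to camera coordinates, as OpenCV has them; the wrist camera has in their place "T_tool_cam" (4x4, takes a point from camera to tool coordinates, whose origin is the TCP and whose axes are the flange's). Camera axes: x right, y down, z forward; pixel columns grow to the right and rows downward; lengths in m; the calibration is good to about 2 mm. A picture is of the moment at which its call begins: read the wrist's pose just before it. There is no depth.
- job.sign_off(): hands the job in, once; it reports no verdict.
The state is a dict: "clock": time; "qpos": joint angles; "qd": joint speeds; "effort": joint torques, N m; "position": TCP position; "ee_rot": TCP orientation; "contact_force": force on the tool from outside, world axes, zero at the start; "moment": the same for the moment, N m; "width": finger opening in m.
Only numpy, scipy, OpenCV 4.12 (cv2) and the standard library are available. Lean on these libraries where they do the work, as an engineer would, in place of code of your own. Each camera call takes 0.05 s, during which the arm holds its last target. There are 200 camera calls.

## Task

Get my desk ready for typing up notes: first raise the half-open laptop screen until it stands upright, at a right angle to the keyboard, and let go of it. Then turn the rotating pen caddy until its only square cup is lined up with the pointed tab on the caddy's base, and finish while still gripping the caddy so that it stays still there - do not let go of it at the end. Leave everything else on the desk where it is.

Things in the scene. Friction and masses are not known exactly. Their poses are not given: they have to be found in the camera images.
- laptop: The laptop, fast to the desk: aluminium base 210 (x) x 300 (y) x 16 mm high, keyboard on top. Origin at the centre of its underside; z up; its own -x is the user's side, where the trackpad is; the screen is hinged along its +x side. It may stand left or right of the middle, somewhat turned. The caddy stands in the other place.
- lid (a joint): Opening angle of the laptop screen in rad: 0 is shut on the keyboard, 1.571 upright (right angle to the keyboard), stop at 2.3. The hinge is stiff (friction 0.45 N m, about 2 to 4 N at the free edge): the screen stays where it is left. It starts about half open, with the free edge up and towards the user.
- lid_edge (a point): Middle of the screen's free edge (opposite the hinge), at mid-thickness. The screen is a flat panel 8 mm thick, 300 mm wide, 200 mm from hinge to free edge; nothing is near the edge on either face. Moves and turns with the screen: at angle 0 its axes are the laptop's; its own -x runs from the hinge out to the free edge, its own z points out of the back of the screen.
- lid_hinge (a point): Middle of the hinge axis, 100 mm from the laptop's origin along the laptop's +x and 18 mm above the desk. The axis is the laptop's y. The panel's mid-plane lies 4 mm from the axis, on the side of the screen's back.
- caddy: Fixed base of the rotating pen caddy: bare aluminium disc of 95 mm radius, 12 mm high, fast to the desk, with a pointed tab sticking out from its rim along its own -x. Origin at the centre of its underside, on the turning axis, z up. The base is turned somewhat, so the tab does not point exactly at the robot.
- tab_tip (a point): Point of the tab on the caddy's base, 125 mm from the turning axis along the base's own -x, 10 mm above the desk.
- carousel: The turning part of the caddy, grey disc of 92 mm radius with five evenly spaced cups fast to it, centres 62 mm from the axis: one square (54 x 54 mm, rim 102 mm above the desk, notes inside), four round (44 mm wide) with pens. Pens reach 145 mm above the desk. Origin on the axis, 14 mm above the desk; its own -x points to the square cup. Turns either way without stops; friction 0.03 N m; stays where left.
- square_cup (a point): Centre of the square cup's mouth, 62 mm from the turning axis along the carousel's own -x, 102 mm above the desk, turning with the carousel.
- handle (a point): Centre of the black grip bar on top of the caddy's post, on the turning axis, 178 mm above the desk: 70 mm long along the carousel's own x (so one end points to the square cup), 14 mm thick, 26 mm high (165 to 191 mm above the desk). It turns with the carousel; its orientation is the carousel's.
- mouse: Bystander: black computer mouse, about 78 x 60 x 32 mm, at the left. Origin: underside.
- ruler: Bystander: wooden ruler 160 x 24 x 6 mm, lying between laptop and caddy. Origin: centre of underside.
- phone: Bystander: white phone 145 x 70 x 9 mm lying beyond the task's things. Origin: centre of underside.
- notebook: Bystander: spiral notebook 210 x 150 x 12 mm at the right. Origin: centre of underside.
- mug: Bystander: white mug, 80 mm across, 95 mm high, at the left. Origin: centre of underside.
- stapler: Bystander: black stapler 130 x 36 x 56 mm beyond the task's things. Origin: centre of underside.
- tape_roll: Bystander: roll of clear tape lying flat, 64 mm across, 20 mm high, beyond the task's things. Origin: centre of underside.

How it is judged:
On the way, in this order (a step that is already met when the one before it is completed fails the run):
1. the laptop screen stands upright and has been let go (value of joint lid between 1.4208 and 1.7208 rad and contact force between the arm and laptop below 0.2 N), for 0.3 s.
2. the square cup is lined up with the tab while the gripper holds the caddy (y of square_cup in the frame of caddy between -0.01 and 0.01 m and x of square_cup in the frame of caddy below -0.03 m and contact force between the fingers and carousel above 1 N), for 0.2 s.
At the end, for the whole second after the job is handed in: The screen is upright within 0.15 rad (about 8.5 degrees) and untouched; the centre of the square cup is within 10 mm sideways of the line from the caddy's axis to the tab, on the tab's side; the carousel does not turn (under 0.05 rad/s) and the fingers press on it with more than 1 N (all of step 1 and all of step 2 and angular speed of carousel below 0.05 rad/s); the arm keeps its last pose, push and grip.
It fails at once if a bystander (mouse, ruler, phone, notebook, mug, stapler or tape roll) is moved by more than 25 mm (distance of any of mouse, ruler, phone, notebook, mug, stapler, tape_roll from where it was at the start of the episode above 0.025 m).
It fails at once if the mug is tipped (angle between mug's own z axis and vertical above 0.4 rad).
It also fails if it takes over 72 s, if anything falls off the work surface, if the arm or the gripper's body presses on something with over 40 N, if the wrist force passes 120 N, or if a joint passes its speed limit or range.

## Working session

There is one attempt and no reset: what is moved stays moved. The work goes in short steps, Python scripts to look and compute and a tool call to move; the robot and the scene stay as the last step left them, time stands still between calls to the robot, and variables do not carry over. Pictures are saved under pics/ and viewed, about 8 in all and at most 12, crops included, and the job is handed in when it is done.

Besides the shell and the picture viewer there is one more tool, called after "Call:" by a JSON object that holds its "fn" and its "kwargs", one argument or row to a line. step_arm: Moves the arm, as the interface text tells. Its arguments: {"type":"object","properties":{"moves":{"type":"array","items":{"type":"number","minimum":-1,"maximum":1}},"force":{"type":"number"}},"required":["moves"]}

```bash
mkdir -p pics; cat > h.py <<'E'
import numpy as np, cv2
from rig import manip,get_image,job
def cam(n):
    d=get_image(n); return d
def save(d,f,s=1): cv2.imwrite('pics/'+f,cv2.resize(d['frame'],None,fx=s,fy=s))
E
python3 - <<'E'
from h import *
import pickle
s=manip.get_state(); print(s['clock'],s['position'],s['ee_rot'],s['width'])
for n in('top','scene'):
    d=cam(n); save(d,n+'0.png',1.5); pickle.dump(d,open(n+'.pkl','wb'))
    R=cv2.Rodrigues(np.array(d['rvec'],float))[0]; print(n,d['fx'],-R.T@np.array(d['tvec']).ravel())
E
```

```text
0.0 [ 0.23103828 -0.52597191  0.24443007] [-9.36791671e-04  9.78675840e-01  2.05408659e-01 -7.17258042e-05] 0.08517206061468746
top 466.94383326026394 [0.22587706 0.00620108 1.87361673]
scene 387.83854415102627 [0.97142462 0.74553588 0.90152916]
```

View pics/top0.png

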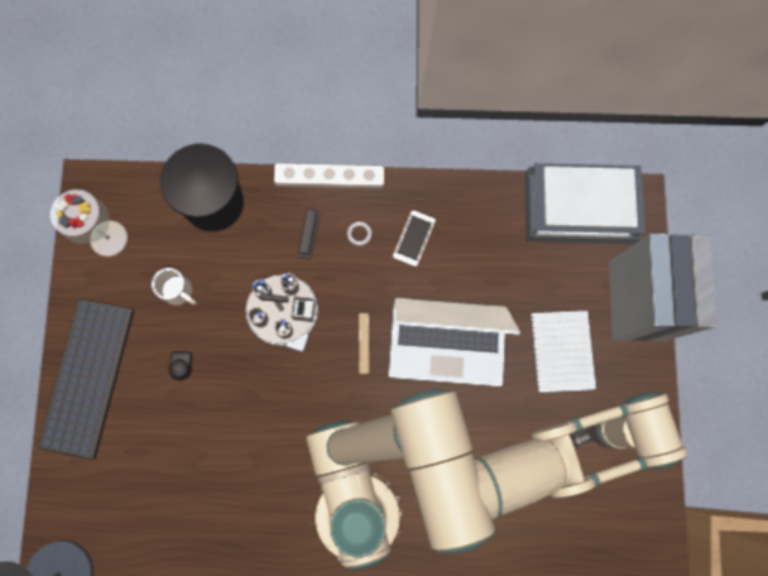

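View pics/scene0.png

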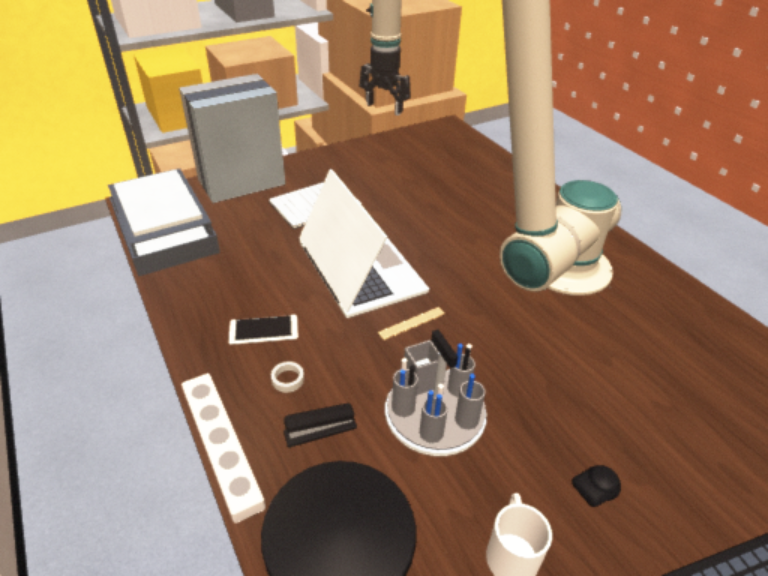

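Top view: the laptop is at about (450,345) with its lid strip between rows 300 and 334, and the caddy is at (282,310) with the square cup at (303,308) and the tab near (298,343). I'll crop to read the corners.

```bash
python3 - <<'E'
import pickle,cv2,numpy as np
d=pickle.load(open('top.pkl','rb'));f=d['frame']
c=cv2.resize(f[175:265,155:355],None,fx=4,fy=4,interpolation=cv2.INTER_CUBIC)
s=pickle.load(open('scene.pkl','rb'))['frame']
e=cv2.resize(s[110:215,190:300],None,fx=3,fy=3,interpolation=cv2.INTER_CUBIC)
out=np.zeros((360,800,3),np.uint8);out[:]=c
cv2.imwrite('pics/crop.png',out)
E
```

```text
(no output)
```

View pics/crop.png

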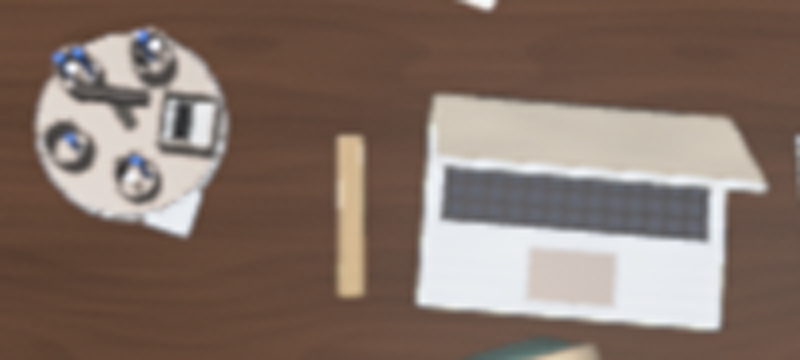

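```bash
cat >> h.py <<'E'
def ray(d,u,v):
    R=cv2.Rodrigues(np.array(d['rvec'],float))[0]; C=-R.T@np.array(d['tvec'],float).ravel()
    return C,R.T@np.array([(u-d['cx'])/d['fx'],(v-d['cy'])/d['fy'],1.])
def plane(d,u,v,z):
    C,r=ray(d,u,v); return C+r*(z-C[2])/r[2]
E
python3 - <<'E'
from h import *; import pickle
d=pickle.load(open('top.pkl','rb'))
P=lambda u,v,z:plane(d,(u+.5)/4-.5+155,(v+.5)/4-.5+175,z)
a,b=P(416,306,.016),P(721,329,.016); h1,h2=P(434,95,.02),P(728,117,.02)
print(a,b,h1,h2,np.linalg.norm(a-b),np.linalg.norm(h1-h2),np.linalg.norm(a-h1))
ang=np.arctan2(*(a-b)[[1,0]])-np.pi/2; print('yaw',ang)
# user side is -x ; laptop x axis
c=np.array([np.cos(ang),np.sin(ang),0]); o=(a+b)/2+.105*c; o[2]=0; H=o+.1*c; H[2]=.018; print('o',o,'H',H,'back mid',(h1+h2)/2)
y=np.array([-c[1],c[0],0])
for th in np.arange(.6,1.5,.1):
    # panel point: 200 mm along, z offset .004+.004 back
    n=np.array([0,0,1])
    rad=-np.cos(th)*c+np.sin(th)*n; bk=np.sin(th)*c+np.cos(th)*n
    e=H+.2*rad+.004*bk
    R=cv2.Rodrigues(np.array(d['rvec'],float))[0]
    o_=[]
    for s in(.15,-.15):
        q=R@(e+s*y)+np.array(d['tvec']).ravel(); o_+= [((d['fx']*q[0]/q[2]+d['cx']-155+.5)*4-.5).round(),((d['fy']*q[1]/q[2]+d['cy']-175+.5)*4-.5).round()]
    print(round(th,2),e,o_)
cc=P(131,124,.014); t=P(187,237,.010); s=P(190,125,.102); g1,g2=P(74,88,.19),P(148,99,.19)
print('caddy',cc,'tab',t,np.linalg.norm((t-cc)[:2]),'cup',s,np.linalg.norm((s-cc)[:2]),'grip',g1,g2,(g1+g2)/2)
A=lambda v:np.degrees(np.arctan2(v[1],v[0]))
print(A(t-cc),A(s-cc),A(g2-g1))
E
```

```text
[ 0.35470766 -0.07268352  0.016     ] [ 0.33870461 -0.37524984  0.016     ] [ 0.56672579 -0.08735159  0.02      ] [ 0.55127048 -0.38477878  0.02      ] 0.3029892353707226 0.29782847808737994 0.2125625506650559
yaw -0.052841823604447224
o [ 0.45155958 -0.22951249  0.        ] H [ 0.55141999 -0.23479421  0.018     ] back mid [ 0.55899813 -0.23606518  0.02      ]
0.6 [ 0.38883869 -0.22619512  0.13422984] [np.float64(426.0), np.float64(252.0), np.float64(747.0), np.float64(276.0)]
0.7 [ 0.40123835 -0.22685095  0.14990291] [np.float64(428.0), np.float64(237.0), np.float64(751.0), np.float64(261.0)]
0.8 [ 0.41513857 -0.22758614  0.16425805] [np.float64(430.0), np.float64(220.0), np.float64(755.0), np.float64(245.0)]
0.9 [ 0.43040046 -0.22839336  0.17715182] [np.float64(432.0), np.float64(202.0), np.float64(759.0), np.float64(227.0)]
1.0 [ 0.44687155 -0.22926453  0.18845541] [np.float64(433.0), np.float64(183.0), np.float64(762.0), np.float64(207.0)]
1.1 [ 0.46438725 -0.23019096  0.19805586] [np.float64(435.0), np.float64(162.0), np.float64(765.0), np.float64(187.0)]
1.2 [ 0.48277255 -0.23116338  0.20585725] [np.float64(437.0), np.float64(141.0), np.float64(768.0), np.float64(166.0)]
1.3 [ 0.50184376 -0.23217207  0.21178163] [np.float64(439.0), np.float64(119.0), np.float64(770.0), np.float64(144.0)]
1.4 [ 0.52141031 -0.23320697  0.21576981] [np.float64(441.0), np.float64(97.0), np.float64(772.0), np.float64(122.0)]
caddy [0.53081988 0.21719546 0.014     ] tab [0.41858926 0.15678283 0.01      ] 0.1274574298207802 cup [0.51675801 0.15067433 0.102     ] 0.06799115250115391 grip [0.53406599 0.25072488 0.19      ] [0.5254702  0.18275624 0.19      ] [0.52976809 0.21674056 0.19      ]
-151.70685875173143 -101.93600317438867 -97.20775607622525
```

Call:
{"fn": "step_arm", "kwargs": {
  "moves": [0.57,-0.41,0.04,0.149,1,0.57,-0.41,0.04,0.149,1,0.57,-0.41,0.04,0.149,1,0.57,-0.41,0.04,0.149,1,0.57,-0.41,0.04,0.149,1]
}}

```text
clock: 0.6
position: [0.3566, -0.3132, 0.2309]
ee_rot: [-0.0, 1.0, -0.028, -0.0]
contact_force: [0.4, -0.5, -0.3]
width: 0.0125
```

Call:
{"fn": "step_arm", "kwargs": {
  "moves": [0.096,-0.178,0,0,1,0.096,-0.178,0,0,1,0.096,-0.178,0.1,0,1,0.096,-0.178,0.1,0,1,0.096,-0.178,0.1,0,1]
}}

```text
clock: 1.1
position: [0.4084, -0.2286, 0.181]
ee_rot: [-0.0, 1.0, -0.027, -0.001]
contact_force: [0.4, -0.1, 0.8]
width: 0.0001
```

Call:
{"fn": "step_arm", "kwargs": {
  "moves": [0.05,0,0,0,1,0.1,0,0,0,1,0.14,0,0,0,1,0.18,0,0,0,1,0.21,0,0,0,1]
}}

```text
clock: 1.6
position: [0.5169, -0.2374, 0.1907]
ee_rot: [0.003, 1.0, -0.028, 0.005]
contact_force: [-7.9, 6.9, 39.0]
width: -0.0002
```

Call:
{"fn": "step_arm", "kwargs": {
  "moves": [0.015,0,0,0,1,0.03,0,0,0,1,0.045,0,0,0,1,0.052,0,0,0,1,0.052,0,0,0,1]
}}

```text
clock: 2.1
position: [0.5407, -0.2381, 0.1836]
ee_rot: [0.001, 1.0, -0.028, 0.002]
contact_force: [-0.1, -0.8, -0.4]
width: -0.0002
```

```bash
python3 - <<'E'
from h import *; import pickle
s=manip.get_state(); print(s['position'],s['contact_force'])
d=cam('top');e=cam('scene')
a=cv2.resize(d['frame'][165:285,230:370],(420,360)); b=cv2.resize(e['frame'][60:230,150:330],(381,360))
cv2.imwrite('pics/lid1.png',np.hstack([a,b]))
E
```

```text
[ 0.54067955 -0.23810846  0.1835574 ] [-0.10801776 -0.76583469 -0.35853993]
```

View pics/lid1.png

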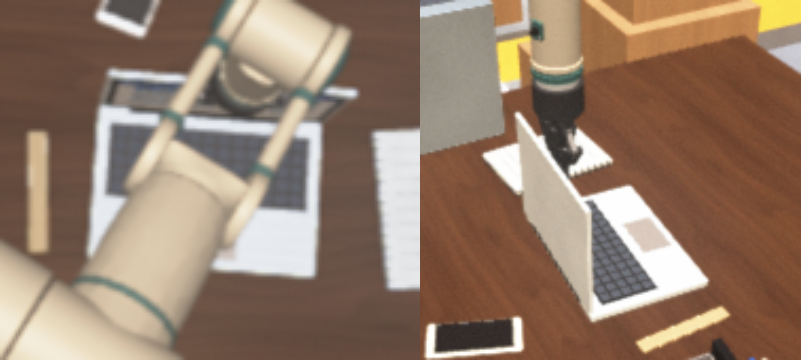

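The screen looks upright: the free edge runs from (108,70) to (357,94) in the left half. I'll back off and check.

Call:
{"fn": "step_arm", "kwargs": {
  "moves": [-0.06,0,0,0,1,-0.1,0,0,0,1,-0.1,0,-0.1,0,0,-0.1,0,-0.2,0,-1,-0.1,0,-0.2,0,-1]
}}

```text
clock: 2.7
position: [0.4924, -0.2355, 0.2884]
ee_rot: [0.004, 1.0, -0.028, 0.006]
contact_force: [-0.0, -0.3, 0.8]
width: 0.0431
```

```bash
python3 - <<'E'
from h import *; import pickle
s=manip.get_state(); print(s['position'],s['ee_rot'],s['contact_force'])
d=cam('top'); e=cam('scene')
pickle.dump(e,open('scene2.pkl','wb'));pickle.dump(d,open('top2.pkl','wb'))
H=np.array([.5514,-.2348,.018]);c=np.array([np.cos(.053),-np.sin(.053),0]);y=np.array([-c[1],c[0],0])
outs=[]
for n,D,(r0,r1,c0,c1) in(('t',d,(170,260,255,365)),('s',e,(100,220,190,300))):
    im=cv2.resize(D['frame'][r0:r1,c0:c1],None,fx=3.5,fy=3.5,interpolation=cv2.INTER_CUBIC)
    for th,col in((1.42,(0,0,255)),(1.571,(0,255,0)),(1.72,(255,0,0))):
        rad=-np.cos(th)*c+np.array([0,0,np.sin(th)]);bk=np.sin(th)*c+np.array([0,0,np.cos(th)])
        for s_ in(.15,0,-.15):
            p=H+.2*rad+.004*bk+s_*y
            q=cv2.projectPoints(p[None],np.array(D['rvec']),np.array(D['tvec']),np.array([[D['fx'],0,D['cx']],[0,D['fy'],D['cy']],[0,0,1]]),None)[0].ravel()
            cv2.circle(im,(int((q[0]-c0+.5)*3.5),int((q[1]-r0+.5)*3.5)),2,col,-1)
    outs.append(cv2.copyMakeBorder(im,0,420-im.shape[0],0,0,cv2.BORDER_CONSTANT))
cv2.imwrite('pics/lid2.png',np.hstack(outs))
E
```

```text
[ 0.49237316 -0.23552535  0.28839026] [ 0.00354695  0.99959489 -0.02762287  0.00586962] [-0.03244208 -0.34026766  0.78633997]
```

View pics/lid2.png

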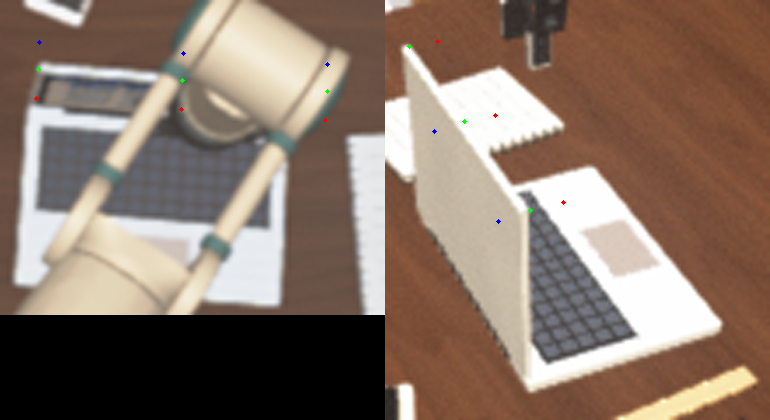

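The edge sits on the green 1.571 markers in both views, so the lid is upright and free. Next, over to the caddy.

Call:
{"fn": "step_arm", "kwargs": {
  "moves": [0.025,-0.907,-0.05,0,-1,0.025,-0.907,-0.05,0,-1,0.025,-0.907,-0.05,0,-1,0.025,-0.907,-0.05,0,-1,0.025,-0.907,-0.05,0,-1]
}}

```text
clock: 3.3
position: [0.5091, 0.0173, 0.2933]
ee_rot: [-0.0, 1.0, -0.028, -0.002]
contact_force: [1.4, -0.3, -0.3]
width: 0.0855
```

```bash
cat > g.py <<'E'
from h import *; import sys
from scipy.spatial.transform import Rotation as Ro
def R(s): q=s['ee_rot']; return Ro.from_quat([q[1],q[2],q[3],q[0]])
if __name__=='__main__':
    t=np.array([float(v) for v in sys.argv[1:4]]); s=manip.get_state(); M=R(s).as_matrix()
    yaw=np.degrees(np.arctan2(M[1,0],M[0,0])); print(s['position'],'yaw',yaw,'q',s['qpos'][[0,5]] if hasattr(s['qpos'],'shape') else s['qpos'],'F',s['contact_force'],s['width'])
    print('shift',(M.T@(t-s['position'])/.5).round(4),'twist',-(float(sys.argv[4])-yaw)/180)
E
python3 g.py .530 .217 .30 82
```

```text
[0.50912664 0.01727553 0.29329356] yaw -3.1659154696433265 q [-0.10271343  1.52334375] F [ 1.41188221 -0.2947446  -0.28654387] 0.08549558988003787
shift [ 0.0196 -0.4011 -0.0134] twist -0.4731439748313518
```

Call:
{"fn": "step_arm", "kwargs": {
  "moves": [0.02,-0.401,-0.013,-0.473,-1,0.02,-0.401,-0.013,-0.473,-1,0.02,-0.401,-0.013,-0.473,-1,0.02,-0.401,-0.013,-0.473,-1,0.02,-0.401,-0.013,-0.473,-1]
}}

```text
clock: 3.8
position: [0.5304, 0.2209, 0.2991]
ee_rot: [-0.002, 0.938, 0.347, -0.001]
contact_force: [0.2, -0.3, 0.1]
width: 0.0854
```

```bash
python3 g.py .530 .217 .30 82
```

```text
[0.53040794 0.22094882 0.29909647] yaw 40.568656365868875 q [0.27148797 1.13392989] F [ 0.17856923 -0.31417747  0.06302873] 0.08538112805260623
shift [-0.0058  0.0055 -0.0018] twist -0.23017413130072847
```

Call:
{"fn": "step_arm", "kwargs": {
  "moves": [-0.006,0.006,0,-0.23,-1,-0.006,0.006,0,-0.23,-1,-0.006,0.006,0,-0.23,-1,-0.006,0.006,0,-0.23,-1,-0.006,0.006,0,-0.23,-1]
}}

```text
clock: 4.3
position: [0.5299, 0.2106, 0.2993]
ee_rot: [-0.001, 0.757, 0.653, -0.002]
contact_force: [0.4, -0.2, -0.4]
width: 0.0853
```

```bash
python3 - <<'E'
from h import *; import pickle
from g import R
s=manip.get_state(); d=cam('wrist'); save(d,'w1.png',1.5)
pickle.dump((d,np.array(s['position']),R(s).as_matrix()),open('w1.pkl','wb')); print(s['position'],d['T_tool_cam'],d['fx'])
E
```

```text
[0.52988316 0.21059391 0.2992617 ] [[ 4.16071797e-04 -9.48283294e-01 -3.17424985e-01  8.20353465e-02]
 [ 9.99999745e-01  5.78578760e-04 -4.17688865e-04 -1.08256724e-04]
 [ 5.79742727e-04 -3.17424731e-01  9.48283293e-01 -1.27625334e-01]
 [ 0.00000000e+00  0.00000000e+00  0.00000000e+00  1.00000000e+00]] 313.01523408135176
```

View pics/w1.png

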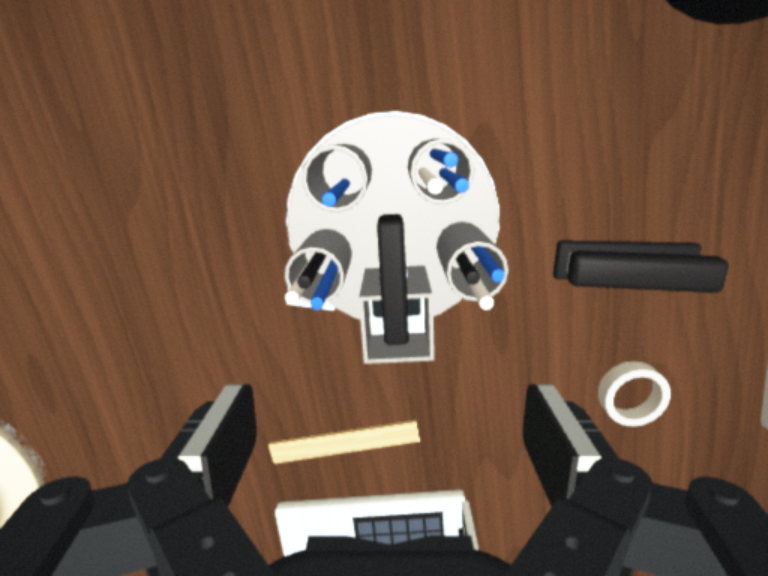

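```bash
python3 - <<'E'
from h import *; import pickle
d,p,M=pickle.load(open('w1.pkl','rb'))
T=d['T_tool_cam']
def P(u,v,z):
    u=(u+.5)/1.5-.5;v=(v+.5)/1.5-.5
    r=M@T[:3,:3]@np.array([(u-d['cx'])/d['fx'],(v-d['cy'])/d['fy'],1]); C=M@T[:3,3]+p
    return (C+r*(z-C[2])/r[2])
A=lambda v:np.degrees(np.arctan2(v[1],v[0]))
b1,b2=P(390.5,217,.191),P(396,342,.191); print('bar',b1,b2,(b1+b2)/2,np.linalg.norm(b1-b2),A(b2-b1))
c1,c2=P(365.5,362,.102),P(433.5,360,.102); print('cup front',c1,c2,np.linalg.norm(c1-c2),A(c2-c1)-90)
l,r,t=P(287,212,.013),P(499.5,212,.013),P(392,111,.013);print('disc',l,r,t,(l+r)/2,np.linalg.norm(l-r), )
E
```

```text
bar [0.53626276 0.25386517 0.191     ] [0.52927212 0.18559198 0.191     ] [0.53276744 0.21972858 0.191     ] 0.06863015776090164 -95.84625939997504
cup front [0.49878828 0.13222223 0.102     ] [0.55059806 0.12640058 0.102     ] 0.05213583716607922 -96.41119153600147
disc [0.44228011 0.24272231 0.013     ] [0.62686998 0.21554984 0.013     ] [0.54553866 0.31112524 0.013     ] [0.53457504 0.22913607 0.013     ] 0.18657910359797397
```

```bash
python3 g.py .532 .219 .178 84
```

```text
[0.52990323 0.21058847 0.29934245] yaw 81.70999286607906 q [0.25631869 0.40101858] F [-0.49990675  0.43308323 -0.26281026] 0.0853950717469826
shift [0.0177 0.0027 0.2426] twist -0.01272226185511632
```

Call:
{"fn": "step_arm", "kwargs": {
  "moves": [0.018,0.003,0.08,-0.013,-1,0.018,0.003,0.16,-0.013,-1,0.018,0.003,0.22,-0.013,-1,0.018,0.003,0.242,-0.013,-1,0.018,0.003,0.242,-0.013,-1]
}}

```text
clock: 4.85
position: [0.5322, 0.2191, 0.1781]
ee_rot: [-0.001, 0.746, 0.666, -0.003]
contact_force: [-0.1, 0.3, 1.8]
width: 0.0854
```

Call:
{"fn": "step_arm", "kwargs": {
  "moves": [0,0,0,0,1,0,0,0,0,1,0,0,0,0,1,0,0,0,0,1,0,0,0,0,1],
  "force": 25
}}

```text
clock: 5.35
position: [0.5327, 0.2199, 0.1814]
ee_rot: [-0.001, 0.746, 0.666, -0.0]
contact_force: [0.0, -0.5, 8.0]
width: 0.0134
```

Call:
{"fn": "step_arm", "kwargs": {
  "moves": [0,0,0,0,1,0,0,0,0,1,0,0,0,0,1,0,0,0,0,1,0,0,0,0,1]
}}

```text
clock: 5.85
position: [0.5328, 0.2199, 0.1814]
ee_rot: [-0.0, 0.746, 0.667, -0.0]
contact_force: [-3.4, 0.3, 5.4]
width: 0.0133
```

```bash
python3 g.py .532 .219 .178 28.5
```

```text
[0.5328137  0.21989663 0.18138338] yaw 83.59570819387257 q [0.2703483  0.38190042] F [-3.36107095  0.31258173  5.38366131] 0.01334634728472452
shift [-0.002  -0.0014  0.0068] twist 0.3060872677437365
```

Call:
{"fn": "step_arm", "kwargs": {
  "moves": [0.001,-0.001,-0.005,0.03,1,0.001,-0.001,-0.005,0.06,1,0.001,-0.001,-0.005,0.09,1,0.001,-0.001,-0.005,0.12,1,0.001,-0.001,-0.005,0.15,1]
}}

```text
clock: 6.35
position: [0.5341, 0.2194, 0.1814]
ee_rot: [0.001, 0.881, 0.473, -0.0]
contact_force: [3.6, -1.6, -7.5]
width: 0.0135
```

Call:
{"fn": "step_arm", "kwargs": {
  "moves": [0,0,0,0.03,1,0,0,0,0.06,1,0,0,0,0.09,1,0,0,0,0.12,1,0,0,0,0.15,1]
}}

```text
clock: 6.85
position: [0.535, 0.2184, 0.1814]
ee_rot: [0.002, 0.967, 0.254, 0.001]
contact_force: [5.4, -3.5, -8.7]
width: 0.0135
```

```bash
python3 - <<'E'
from h import *; import pickle
d=cam('top');e=cam('scene');w=cam('wrist')
a=cv2.resize(d['frame'][175:265,140:250],(440,360),interpolation=cv2.INTER_CUBIC); b=cv2.resize(e['frame'][210:310,245:345],(360,360),interpolation=cv2.INTER_CUBIC)
cv2.imwrite('pics/c1.png',np.hstack([a,b])); save(w,'w2.png',1.5)
pickle.dump((d,e,w),open('c1.pkl','wb'))
E
python3 g.py .532 .219 .18 28.5
```

```text
[0.53502779 0.21843893 0.18143017] yaw 29.590369434468357 q [0.26979462 1.32568791] F [ 5.45010791 -2.80721066 -8.47371748] 0.013527979401333474
shift [-0.0047 -0.004   0.0028] twist 0.006057607969268651
```

View pics/c1.png

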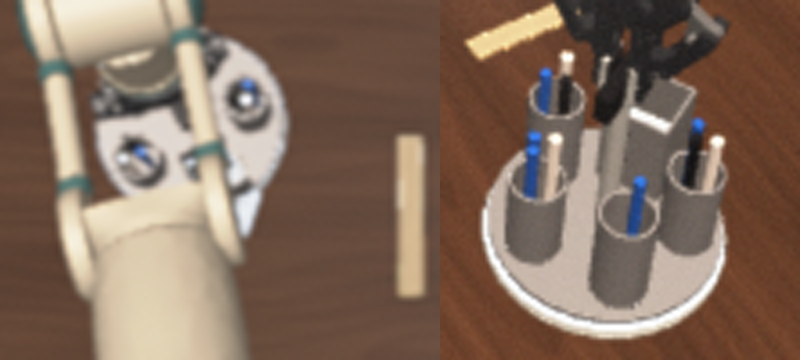

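View pics/w2.png

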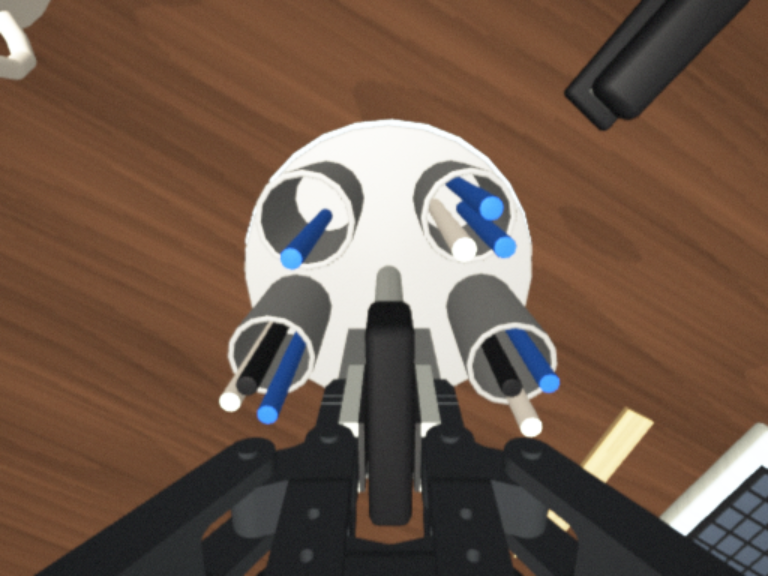

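Wrist view: the bar runs from (388,300) to (390,525), centred between the pads, and the four round cups lie symmetrically about it. The tab is hidden under the gripper. I'll check the tab's direction a second way, using the earlier images.

```bash
python3 - <<'E'
from h import *; import pickle
d,p,M=pickle.load(open('w1.pkl','rb')); T=d['T_tool_cam']
def P(u,v,z):
    r=M@T[:3,:3]@np.array([(u-d['cx'])/d['fx'],(v-d['cy'])/d['fy'],1]); C=M@T[:3,3]+p
    return (C+r*(z-C[2])/r[2])[:2]
A=lambda v:np.degrees(np.arctan2(v[1],v[0]))
f=d['frame'].astype(int); hsv=cv2.cvtColor(d['frame'],cv2.COLOR_BGR2HSV)
m=((hsv[...,1]<70)&(hsv[...,2]>150)).astype(np.uint8)
ax=np.array([.532,.219])
yy,xx=np.nonzero(m[195:215,175:230]); 
Q=[(np.linalg.norm(P(x+175,y+195,.01)-ax),A(P(x+175,y+195,.01)-ax),x+175,y+195) for x,y in zip(xx,yy)]
print([tuple(np.round(q,3)) for q in sorted(Q)[-6:]])
t=pickle.load(open('top.pkl','rb')); h=cv2.cvtColor(t['frame'],cv2.COLOR_BGR2HSV)
m=((h[...,1]<80)&(h[...,2]>130)).astype(np.uint8)
c=max(cv2.findContours(m[175:240,155:218],cv2.RETR_EXTERNAL,cv2.CHAIN_APPROX_NONE)[0],key=cv2.contourArea)
pts=c[:,0]+[155,175]
W=np.array([plane(t,*q,.011)[:2] for q in pts]); ang=np.array([A(w-ax) for w in W]); r=np.linalg.norm(W-ax,axis=1)
for i in np.argsort(-r)[:5]: print('top',r[i],ang[i],pts[i])
far=W[(ang<-170)|(ang>-125)]
S=np.c_[2*far,np.ones(len(far))]; s=np.linalg.lstsq(S,(far**2).sum(1),rcond=None)[0]; R0=np.sqrt(s[2]+s[0]**2+s[1]**2)
print('circle',s[:2],R0); k=r.argmax(); print('tab dir from circle',A(W[k]-s[:2]),np.linalg.norm(W[k]-s[:2]))
# tab angular midpoint: contour beyond radius 105 mm
v=r>.103; print('tab mean',ang[v&(ang<-120)].mean(),ang[v&(ang<-120)].min(),ang[v&(ang<-120)].max())
E
```

```text
[(np.float64(0.124), np.float64(-150.553), np.float64(192.0), np.float64(202.0)), (np.float64(0.124), np.float64(-151.473), np.float64(191.0), np.float64(201.0)), (np.float64(0.124), np.float64(-152.39), np.float64(190.0), np.float64(200.0)), (np.float64(0.125), np.float64(-150.036), np.float64(192.0), np.float64(203.0)), (np.float64(0.125), np.float64(-150.951), np.float64(191.0), np.float64(202.0)), (np.float64(0.125), np.float64(-151.862), np.float64(190.0), np.float64(201.0))]
top 0.12566555325701145 -151.13363415348297 [201 233]
top 0.12404713513082881 -148.67188925422755 [202 232]
top 0.123871672607358 -152.767948895536 [200 233]
top 0.12218160950429875 -154.44875404562387 [199 233]
top 0.12059969942795352 -156.17504674053404 [198 233]
circle [0.52723381 0.21529858] 0.08393749735764956
tab dir from circle -151.58381106082723 0.11970833181486074
tab mean -150.77853486786887 -166.6153323354938 -134.3538246744507
```

Tab direction comes out at -151° in both views and the cup is at about -150.4°, well within the ±9° tolerance. Settle, then hand in.

Call:
{"fn": "step_arm", "kwargs": {
  "moves": [0,0,0.003,0.003,1,0,0,0.003,0.003,1,0,0,0.003,0.003,1,0,0,0.003,0.003,1,0,0,0.003,0.003,1]
}}

```text
clock: 7.5
position: [0.535, 0.2184, 0.1814]
ee_rot: [0.002, 0.968, 0.251, 0.001]
contact_force: [3.4, -5.2, -1.7]
width: 0.0132
```

```bash
python3 - <<'E'
from h import *; from g import R; import pickle
s=manip.get_state(); M=R(s).as_matrix(); print(s['position'],np.degrees(np.arctan2(M[1,0],M[0,0])),s['width'],s['contact_force'],abs(np.array(s['qd'])).max())
e=cam('scene'); o=pickle.load(open('scene2.pkl','rb'))
print('lid change',cv2.absdiff(e['frame'],o['frame'])[110:215,200:285].mean())
job.sign_off()
E
```

```text
[0.535045   0.2184314  0.18139354] 29.067607972891736 0.013158041599123076 [ 3.35132411 -5.18536085 -1.67443987] 0.002733314650683678
lid change 12.694341736694678
the job is handed in; nothing more can be done
```

I raised the laptop screen upright and let go of it. I then turned the caddy until the square cup lined up with the tab, and handed the job in at about 7.5 s, still gripping the bar.

- **Screen:** its free edge matched the drawn 1.571 rad (upright) markers in both the top and scene views after I backed off, with the contact force near zero. While I was pushing it, the wrist force reached about 39 N upwards at one reading. That had dropped to about zero before I released the screen.
- **Caddy:** the tab points at about −151° in both the top and wrist views. The gripper's final angle puts the cup at about −150.9°, against a tolerance of about ±9°. The tab was hidden under the gripper at the end, so the cup angle comes from the gripper's pose and not from a direct view. The opening was 13.2 mm on the 14 mm bar at 25 N grip, with the arm practically still.
- **Inconclusive check:** a last before/after comparison of the laptop area in the scene view showed a mean change of 12.7 grey levels. I think this is the gripper and its shadow having left that area, since nothing went near the screen after I released it. I did not confirm that with another picture.
- **Other items:** nothing near the arm's path was seen to move, but I did not measure each one at the end.

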